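# Lay the sample tubes in the V cradle and turn the sign

### The arm

A 6-joint arm with a two-finger parallel gripper is mounted at the origin on the work surface. World frame = base frame: x ahead of the robot, y to its left, z up, the work surface at z = 0. Lengths are in m, angles in rad, forces in N, time in s.
With the tool pointing down it reaches from about 0.325 to 0.775 m from the base axis. Payload 5.5 kg.
Tool frame: the origin (TCP) lies between the finger pads; the fingertips stand r.tcp_to_tips ahead of it and the grasp point (between the pads) lies 11 mm behind it (r.tcp_to_tips is the distance from the TCP to the fingertips, in m); z points along the fingers, y is the line along which they close (so a half turn about z gives the same grasp; the last joint's range is limited). The gripper opens to 85 mm and grips with 20 to 120 N. Pads are 22 mm wide; open, the fingers measure 114 mm over their backs; the gripper's body (76 mm by 85 mm) begins 54 mm behind the grasp point. The pads swing forward as they close: fully open they stand 13 mm farther back than shut.
Start: joints at [1.129, 0.091, 1.231, -0, 1.82, -0.057], TCP at [0.225, 0.556, 0.239] pointing down, gripper open.
Joint ranges: [-2.87, 2.87], [-0.86, 2.18], [0.17, 2.46], [-1.51, 4.65], [0.06, 2.69], [-2.65, 2.65]. Speed limits (rad/s): [2.57, 2.57, 3.01, 3.14, 3.14, 3.14].

### API

Orientations are given as [roll, pitch, yaw] about the fixed x, y, z axes, in that order (R = Rz(yaw) Ry(pitch) Rx(roll)).
In Python, from bench import r gives the robot as it stands.
- The arm moves only by the tool play_rows, never from a script. Its argument "increments" is a list of rows, each a list of 2 entries, a list of its own where there are three numbers: the shift along the tool's x, y, z in units of 30 mm (1.0 is 30 mm), then the turn about the tool's z in units of 5 degrees (1.0 is 5 degrees). In form: [[[tx, ty, tz], roll], ...]. A call has 1 to 8 rows; each row shifts and turns the commanded pose from where the row before left it, along the tool's axes as they then stand; what a row does not reach is not made up. A row lasts 1/8 s, in which the tool goes at most 62.5 mm and 10.7 degrees, less where a joint would pass 70% of its speed; a pose out of reach is approached as far as the arm can. A call is refused whole if a number of a shift passes 1 or a number of a turn 1, either way. A call with a gripper value outside its range is refused whole. "grip" is the finger opening in mm, from 0 to 85.4, set as the call begins (left out, the last holds). The fingers move at their own pace and stop on an object; "force" is the grip in N (left out, the last holds). Time passes only in rows, so rows that do not move let the fingers close. It gives the time, the measured TCP pose, the force, the opening and the grip force at its end, in the units of the state.
- r.sense(): the state, without advancing time (a new reading comes with each control period).
- r.snapshot(name): name is "scene" or "side" or "wrist"; returns a dict with "color" (400x640x3 uint8, blue, green, red), "range_z" (400x640 float32, m along the optical axis (not along the pixel's ray), 0 where there is no reading), "vfov" (degrees; the focal length in pixels is half the picture's height over the tangent of half this angle, whatever the lens; pixels are square), "cx", "cy" (the principal point, pixels), "origin" and "rotation" of the camera in the world. Camera axes: x right, y up, looking along -z (the intrinsics and any distortion apply to the point x, -y, -z); pixel columns grow to the right and rows downward; lengths in m; the calibration is good to about 2 mm. The wrist camera is an equidistant fisheye: a pixel r from the principal point sees the ray r / f radians off the axis. A picture is of the moment at which its call begins.
- r.sign_off(): hands the job in; it is judged then, once.
Trained networks look in the newest picture that a camera, given by its name, has taken for a name from the list of things; names that differ only in an ending like _2 or _b are one class to them, and where a whole thing is asked for, a point or a joint stands for the part that bears it (a point fixed in the world has none). Each returns a list of dicts, best first, with "conf" (0 to 1); they miss things now and then, are a little off and sometimes report something else, mostly with a low value. They report only what shows in the picture. A call takes as long as a camera call. They do not tell look-alikes from the thing itself.
- r.recognise(label, camera): "box" ([left, top, width, height] in pixels, round what is visible of it).
- r.place_of(label, camera): "uv" ([column, row] in pixels: a listed point, or the origin of a listed thing).
The state is a dict: "time_s": time; "qpos": joint angles; "dq": joint speeds; "tau": joint torques, N m; "position": TCP position; "eef_rot": TCP orientation; "contact_force": force on the tool from outside, world axes, zero at the start; "ft_torque": the same for the moment, N m; "grip_width": finger opening in m; "grip_force": force on a finger pad.
Only numpy, scipy, OpenCV 4.12 (cv2) and the standard library are available. Lean on these libraries where they do the work, as an engineer would, in place of code of your own. Each camera call takes 0.05 s, during which the arm holds its last target. There are 200 camera calls.

### The job

Move the three capped sample tubes from the slant rack into the level V-groove cradle, one to a groove and lying along it across both V rests, roughly centred: the thickest in the groove next to the little sign, the thinnest in the one farthest from it; lower them in, do not drop them. Once all three are lying there, turn the sign on its pivot by half a turn, so that the face with the bars squarely takes the place of the face with the ring. Leave everything else standing where it is.

Things in the scene. Friction and masses are not known exactly. Their poses are not given: they have to be found in the camera images.
- slant_rack: Fixed wooden rack, base 170 x 220 mm; origin under the base centre. Tubes lean side by side, 70 mm apart along its y, rising along its x (away from the robot) at 30 degrees to the level, each in two V rests (8 mm thick, 60 mm apart along the tube), foot on a ledge. Between the rests, 52 mm along the tube (centre within 4 mm of its middle), fingers have room beside and 20 mm below it.
- cradle: Fixed cradle left or right of the rack: white board 130 (x) x 320 (y) x 12 mm, origin under its centre. Two bars 60 mm apart along x carry three 90-degree V notches each, 8 mm thick; facing pairs make grooves along x at y = +15, -55, -125 mm, all alike. Between the bars 52 mm is free for fingers, 38 mm deep below the V bottoms. The sign stands at y = +120 mm.
- sign_top (a point): Middle of the sign's top edge, on its vertical pivot, 116 mm above the table. The sign is an upright grey plate 80 mm wide, 66 high, 10 thick. Axes turn with it: x is the plate's normal, y its width; the ring face looks to -x, the face with three bars to +x. It can be pinched across its thickness from above.
- sign (a joint): Angle of the sign about its vertical pivot, rad, counter-clockwise from above; 0 = ring face towards the cradle's -x side (robot side). It turns either way to stops at +3.14 and -3.14, where the barred face looks to the robot's side. Light friction (0.03 N m) holds it where it is left.
- tube_thick: The thick tube: loose off-white plastic cylinder with a flush 16 mm grey cap, 34 mm across, 127 mm long. Origin: middle of its axis; its x axis runs along the tube towards the cap (uphill in the rack). It is one of three in any order in the rack. About 110 g.
- groove_thick (a point): Groove nearest the sign, for the thick tube: point at the bottom line of its V's, midway between the two bars, 50 mm above the table; axes as the cradle's. When cradled the tube's axis lies 24.0 mm above this point, along x.
- tube_medium: The medium tube: loose off-white plastic cylinder with a flush 16 mm grey cap, 26 mm across, 120 mm long. Origin: middle of its axis; its x axis runs along the tube towards the cap (uphill in the rack). It is one of three in any order in the rack. About 62 g.
- groove_medium (a point): Groove in the middle, for the medium tube: point at the bottom line of its V's, midway between the two bars, 50 mm above the table; axes as the cradle's. When cradled the tube's axis lies 18.4 mm above this point, along x.
- tube_thin: The thin tube: loose off-white plastic cylinder with a flush 16 mm grey cap, 18 mm across, 113 mm long. Origin: middle of its axis; its x axis runs along the tube towards the cap (uphill in the rack). It is one of three in any order in the rack. About 30 g.
- groove_thin (a point): Groove farthest from the sign, for the thin tube: point at the bottom line of its V's, midway between the two bars, 50 mm above the table; axes as the cradle's. When cradled the tube's axis lies 12.7 mm above this point, along x.
- tape_roll: Bystander: empty brown tape roll lying flat, 52 mm across, 18 high. Origin: on its axis, on its underside.
- brush: Bystander: small brush, 160 mm long, lying between rack and cradle. Origin: under its middle, on the table.
- beaker: Bystander: white plastic beaker, 72 mm across, 85 high, behind. Origin: on its axis, on its underside.
- jar: Bystander: amber glass jar with steel lid, 72 mm across, 85 high, behind. Origin: on its axis, on its underside.
- pebble: Bystander: grey pebble, 36 mm across, 17 high, behind. Origin: on its axis, on its underside.
- petri_dish: Bystander: closed glass dish, 60 mm across, 14 high, behind. Origin: on its axis, on its underside.
Not all that is in view belongs to the job. What is shaped like the tube_medium but orange or red is not meant.

How it is judged:
On the way, in this order (a step that is already met when the one before it is completed fails the run):
1. at least one tube lies released in its own groove, the sign not yet turned (((x of tube_thick in the frame of groove_thick between -0.018 and 0.018 m and y of tube_thick in the frame of groove_thick between -0.004 and 0.004 m and z of tube_thick in the frame of groove_thick between 0.021 and 0.027 m and angle between the x axis of tube_thick and the x axis of cradle, either way round below 0.07 rad and linear speed of tube_thick below 0.03 m/s and contact force between tube_thick and the fingers below 0.05 N) or (x of tube_medium in the frame of groove_medium between -0.018 and 0.018 m and y of tube_medium in the frame of groove_medium between -0.004 and 0.004 m and z of tube_medium in the frame of groove_medium between 0.0154 and 0.0214 m and angle between the x axis of tube_medium and the x axis of cradle, either way round below 0.07 rad and linear speed of tube_medium below 0.03 m/s and contact force between tube_medium and the fingers below 0.05 N) or (x of tube_thin in the frame of groove_thin between -0.018 and 0.018 m and y of tube_thin in the frame of groove_thin between -0.004 and 0.004 m and z of tube_thin in the frame of groove_thin between 0.0097 and 0.0157 m and angle between the x axis of tube_thin and the x axis of cradle, either way round below 0.07 rad and linear speed of tube_thin below 0.03 m/s and contact force between tube_thin and the fingers below 0.05 N)) and value of joint sign between -0.7 and 0.7 rad), for 0.1 s.
2. all three tubes lie released in their grooves, the sign not yet turned (x of tube_thick in the frame of groove_thick between -0.018 and 0.018 m and y of tube_thick in the frame of groove_thick between -0.004 and 0.004 m and z of tube_thick in the frame of groove_thick between 0.021 and 0.027 m and angle between the x axis of each of tube_thick, tube_medium, tube_thin and the x axis of cradle, either way round below 0.07 rad and linear speed of each of tube_thick, tube_medium, tube_thin below 0.03 m/s and contact force between each of tube_thick, tube_medium, tube_thin and the fingers below 0.05 N and x of tube_medium in the frame of groove_medium between -0.018 and 0.018 m and y of tube_medium in the frame of groove_medium between -0.004 and 0.004 m and z of tube_medium in the frame of groove_medium between 0.0154 and 0.0214 m and x of tube_thin in the frame of groove_thin between -0.018 and 0.018 m and y of tube_thin in the frame of groove_thin between -0.004 and 0.004 m and z of tube_thin in the frame of groove_thin between 0.0097 and 0.0157 m and value of joint sign between -0.7 and 0.7 rad), for 0.2 s.
3. the sign is turned half round with all three tubes still cradled (x of tube_thick in the frame of groove_thick between -0.018 and 0.018 m and y of tube_thick in the frame of groove_thick between -0.004 and 0.004 m and z of tube_thick in the frame of groove_thick between 0.021 and 0.027 m and angle between the x axis of each of tube_thick, tube_medium, tube_thin and the x axis of cradle, either way round below 0.07 rad and linear speed of each of tube_thick, tube_medium, tube_thin below 0.03 m/s and contact force between each of tube_thick, tube_medium, tube_thin and the fingers below 0.05 N and x of tube_medium in the frame of groove_medium between -0.018 and 0.018 m and y of tube_medium in the frame of groove_medium between -0.004 and 0.004 m and z of tube_medium in the frame of groove_medium between 0.0154 and 0.0214 m and x of tube_thin in the frame of groove_thin between -0.018 and 0.018 m and y of tube_thin in the frame of groove_thin between -0.004 and 0.004 m and z of tube_thin in the frame of groove_thin between 0.0097 and 0.0157 m and (value of joint sign above 2.89 rad or value of joint sign below -2.89 rad)), for 0.2 s.
At the end, for the whole second after the job is handed in: Each tube lies still and released in its own groove: axis within 4 mm sideways and 3 mm in height of its cradled place, aligned to 0.07 rad, middle within 18 mm of the groove's middle. The sign stands still within 0.25 rad of a half turn (either way) from joint value 0 (all of step 3 and velocity of joint sign between -0.05 and 0.05 rad/s); the robot touches nothing.
It fails at once if the thick tube is dropped (moves faster than 0.6 m/s with no finger on it) (linear speed of tube_thick above 0.6 m/s and contact force between tube_thick and the fingers below 0.02 N).
It fails at once if the medium tube is dropped (moves faster than 0.6 m/s with no finger on it) (linear speed of tube_medium above 0.6 m/s and contact force between tube_medium and the fingers below 0.02 N).
It fails at once if the thin tube is dropped (moves faster than 0.6 m/s with no finger on it) (linear speed of tube_thin above 0.6 m/s and contact force between tube_thin and the fingers below 0.02 N).
It fails at once if a bystander is moved by more than 30 mm (distance of any of tape_roll, brush, beaker, jar, pebble, petri_dish from where it was at the start of the episode above 0.03 m).
It also fails if it takes over 72 s, if anything falls off the work surface, if the arm or the gripper's body presses on something with over 40 N, if the wrist force passes 120 N, or if a joint passes its speed limit or range.

## Working session

There is one attempt and no reset: what is moved stays moved. The work goes in short steps, Python scripts to look and compute and a tool call to move; the robot and the scene stay as the last step left them, time stands still between calls to the robot, and variables do not carry over. Pictures are saved under pics/ and viewed, at most 10 in all, crops included, and the job is handed in when it is done.

Besides the shell and the picture viewer there is one more tool, called after "Call:" as a command line: name --argument value ..., lists and objects as JSON in quotes. play_rows: Moves the arm, as the interface text tells. Its arguments: {"type":"object","properties":{"increments":{"type":"array","items":{"type":"array"}},"grip":{"type":"number"},"force":{"type":"number"}},"required":["increments"]}

```bash
ls; mkdir -p pics; cat > h.py <<'E'
import numpy as np, cv2
from bench import r
def pt(s,u,v,d=None):
    h=s["color"].shape[0]; f=h/2/np.tan(np.radians(s["vfov"])/2)
    if d is None:
        p=s["range_z"][int(v)-1:int(v)+2,int(u)-1:int(u)+2]; d=np.median(p[p>0]) if (p>0).any() else np.nan
    c=np.array([(u-s["cx"])/f*d,-(v-s["cy"])/f*d,-d])
    return np.array(s["origin"])+np.array(s["rotation"])@c
def cloud(s):
    h,w=s["range_z"].shape; f=h/2/np.tan(np.radians(s["vfov"])/2)
    v,u=np.mgrid[:h,:w]; d=s["range_z"]
    c=np.stack([(u-s["cx"])/f*d,-(v-s["cy"])/f*d,-d],-1)
    P=np.array(s["origin"])+c@np.array(s["rotation"]).T
    P[d<=0]=np.nan
    return P
E
python3 - <<'E'
from h import *
print(r.sense(), r.tcp_to_tips)
for n in ("scene","side"):
    s=r.snapshot(n); cv2.imwrite(f"pics/{n}0.png",s["color"]); np.savez(f"{n}0.npz",**s)
    print(n,s["vfov"],s["cx"],s["cy"],s["origin"])
    for l in ["slant_rack","cradle","sign_top","tube_thick","tube_medium","tube_thin","groove_thick","groove_medium","groove_thin"]:
        for o in r.place_of(l,n)[:3]:
            print(l,np.round(o["uv"]),round(o["conf"],2),np.round(pt(s,*o["uv"]),3))
E
```

```text
pics
{'time_s': 0.0, 'qpos': array([ 1.12929245e+00,  9.18665685e-02,  1.23187982e+00, -1.03748293e-05,
        1.81979954e+00, -5.66985502e-02]), 'dq': array([ 1.29302104e-03,  1.11464290e-03,  6.68088800e-07,  2.99135249e-04,
       -4.42527729e-04,  2.26325832e-03]), 'tau': array([ 7.07984600e-04, -4.58724976e+01, -4.18033218e+01, -9.03984727e-06,
        1.11727774e-02,  4.66892982e-05]), 'position': array([0.22511779, 0.5558814 , 0.23814966]), 'eef_rot': array([-3.13964194e+00, -1.00645259e-04,  2.75678468e+00]), 'contact_force': array([-0.57819951, -0.46689969, -0.00607696]), 'ft_torque': array([-0.0055662 , -0.06928876, -0.00872646]), 'grip_force': 0.0, 'grip_width': 0.08556625156645004} 0.008
scene 50.95178458828802 325.25150050098017 196.52962968304743 [0.94550241 0.37923047 1.05362275]
slant_rack [286. 195.] 0.87 [-1.855 -2.421 -1.747]
cradle [402. 284.] 0.92 [-1.548 -2.114 -1.44 ]
sign_top [443. 307.] 0.6 [-1.2   -1.766 -1.092]
sign_top [361. 211.] 0.32 [-1.92  -2.487 -1.812]
sign_top [402. 284.] 0.26 [-1.544 -2.11  -1.436]
tube_thick [267. 156.] 0.79 [-1.924 -2.49  -1.816
[... 693 characters left out ...]
0.91 [ 0.555 -0.603  0.939]
sign_top [293. 121.] 0.72 [ 0.541 -0.617  0.925]
tube_thick [346. 259.] 0.75 [ 0.579 -0.579  0.963]
tube_thick [418. 280.] 0.24 [ 0.756 -0.402  1.14 ]
tube_medium [266. 264.] 0.76 [ 0.434 -0.724  0.817]
tube_medium [330. 218.] 0.72 [ 0.571 -0.587  0.955]
tube_medium [215. 309.] 0.66 [ 0.328 -0.83   0.712]
tube_thin [337. 240.] 0.55 [ 0.577 -0.581  0.961]
tube_thin [300. 170.] 0.41 [ 0.559 -0.599  0.943]
groove_thick [297. 155.] 0.65 [ 0.558 -0.6    0.941]
groove_thick [330. 210.] 0.33 [ 0.609 -0.549  0.993]
groove_medium [300. 166.] 0.77 [ 0.56  -0.598  0.944]
groove_medium [331. 219.] 0.29 [ 0.574 -0.584  0.957]
groove_thin [298. 179.] 0.68 [ 0.547 -0.611  0.93 ]
```

```bash
python3 - <<'E'
import numpy as np
for n in("scene0","side0"):
    z=np.load(n+".npz"); print(z["rotation"],z["origin"])
E
```

```text
[ 0.57193146 -0.00934194  2.38380882] [0.94550241 0.37923047 1.05362275]
[ 0.88713957 -0.02041718 -0.19970067] [ 0.35243642 -0.80555284  0.73614966]
```

View pics/scene0.png

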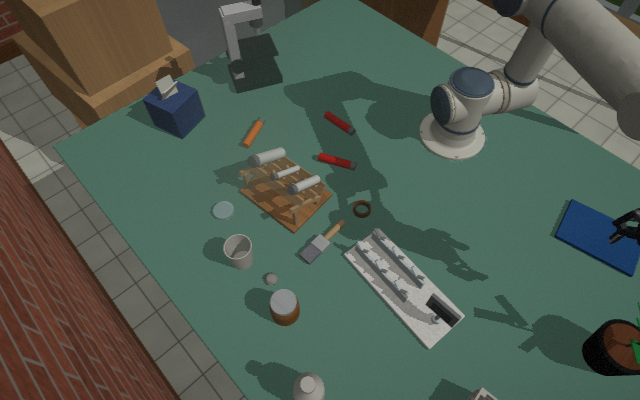

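View pics/side0.png

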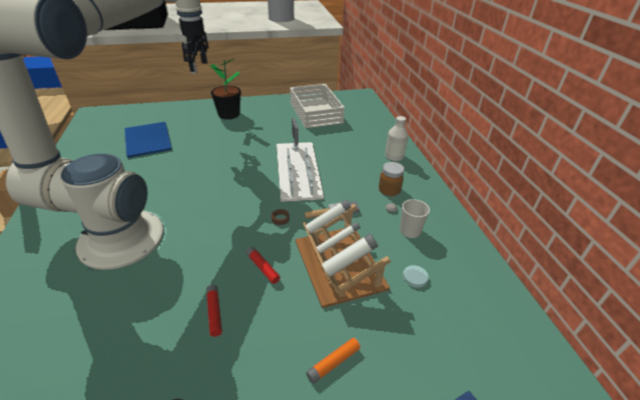

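The scene picture shows three white tubes in the rack: thick (267,156), thin (286,173), medium (302,185). The cradle is at about (402,284) with the sign at (441,307). The red tubes (339,122), (337,161) and the orange one (253,132) lie on the table as look-alikes. Only the white ones in the rack fit the description.

```bash
cat > h.py <<'E'
import numpy as np, cv2
from scipy.spatial.transform import Rotation as Ro
try: from bench import r
except Exception: r=None
def R(s):return Ro.from_euler("xyz",s["rotation"]).as_matrix()
def rays(s,fish=False):
    h,w=s["range_z"].shape; f=h/2/np.tan(np.radians(float(s["vfov"]))/2)
    v,u=np.mgrid[:h,:w]; x=(u-s["cx"])/f; y=(v-s["cy"])/f
    if fish:
        t=np.hypot(x,y); k=np.where(t<1e-6,1,np.tan(np.minimum(t,1.5))/np.maximum(t,1e-9)); x=x*k;y=y*k
    return x,y
def cloud(s,fish=False):
    x,y=rays(s,fish); d=s["range_z"].astype(float)
    P=s["origin"]+np.stack([x*d,-y*d,-d],-1)@R(s).T
    P[d<=0]=np.nan
    return P
def pix(s,p):
    c=(np.asarray(p)-s["origin"])@R(s); f=200/np.tan(np.radians(float(s["vfov"]))/2)
    return np.array([c[0]/-c[2]*f+s["cx"],-c[1]/-c[2]*f+s["cy"]])
E
python3 - <<'E'
from h import *
C={n:np.load(n+"0.npz") for n in("scene","side")}
P={n:cloud(C[n]) for n in C}
uv={"scene":dict(rack=(286,195),cradle=(402,284),sign=(443,307),thick=(267,156),med=(302,185),thin=(286,173),jar=(285,300),roll=(362,209)),
"side":dict(cradle=(299,170),sign=(293,121),thick=(346,259),med=(330,218),thin=(337,240))}
for n in C:
    for k,(u,v) in uv[n].items(): print(n,k,np.round(P[n][v,u],3))
# cradle: white points near the cradle with z 8..16mm -> board; fit min-area rectangle
for n in C:
    c=P[n][uv[n]["cradle"][1],uv[n]["cradle"][0]]
    Q=P[n].reshape(-1,3); col=C[n]["color"].reshape(-1,3).astype(int)
    m=(np.hypot(*(Q[:,:2]-c[:2]).T)<.2)&(Q[:,2]>.005)&(Q[:,2]<.02)&(col.min(1)>110)
    print(n,"board",m.sum(),np.percentile(Q[m,2],[10,50,90]),cv2.minAreaRect((Q[m,:2]).astype(np.float32)))
    # tubes
    for k in("thick","med","thin"):
        c=P[n][uv[n][k][1],uv[n][k][0]]
        m=(np.linalg.norm(Q-c,axis=1)<.075)&(Q[:,2]>.03)&(col.max(1)-col.min(1)<25)
        q=Q[m]; a=np.linalg.svd(q-q.mean(0))[2][0] if 0 else np.linalg.eigh(np.cov(q.T))[1][:,2]
        t=(q-q.mean(0))@a
        print(n,k,m.sum(),np.round(q.mean(0),3),np.round(a*np.sign(a[2]),3),np.round([t.min(),t.max()],3))
E
```

```text
scene rack [ 0.588 -0.142  0.091]
scene cradle [0.518 0.233 0.013]
scene sign [0.531 0.347 0.109]
scene thick [ 0.559 -0.252  0.134]
scene med [ 0.55  -0.116  0.129]
scene thin [ 0.546 -0.189  0.106]
scene jar [0.78  0.079 0.084]
scene roll [ 0.423 -0.002 -0.001]
side cradle [0.519 0.214 0.012]
side sign [0.523 0.357 0.117]
side thick [ 0.54  -0.279  0.115]
side med [ 0.537 -0.141  0.112]
side thin [ 0.539 -0.205  0.1  ]
scene board 3784 [0.00980615 0.01221162 0.01482722] ((0.5161840319633484, 0.23090699315071106), (0.3197080194950104, 0.1318521350622177), 85.37285614013672)
scene thick 567 [ 0.563 -0.242  0.125] [0.899 0.06  0.434] [-0.074  0.049]
scene med 330 [ 0.547 -0.127  0.12 ] [ 0.899 -0.053  0.435] [-0.045  0.066]
scene thin 460 [ 0.545 -0.196  0.112] [ 0.109 -0.994  0.016] [-0.064  0.082]
side board 1863 [0.0100454  0.01220191 0.0142482 ] ((0.5188473463058472, 0.22824013233184814), (0.3251307010650635, 0.1302640736103058), 85.2264404296875)
side thick 900 [ 0.549 -0.274  0.122] [0.857 0.088 0.507] [-0.063  0.069]
side med 750 [ 0.538 -0.156  0.11 ] [ 0.418 -0.903  0.103] [-0.054  0.059]
side thin 721 [ 0.536 -0.207  0.109] [ 0.043 -0.992  0.115] [-0.073  0.073]
```

```bash
python3 - <<'E'
from h import *
from scipy.optimize import least_squares
C={n:np.load(n+"0.npz") for n in("scene","side")}
Q=[];K=[]
for n in C:
    p=cloud(C[n]).reshape(-1,3); c=C[n]["color"].reshape(-1,3).astype(int)
    m=(np.abs(p[:,0]-.555)<.14)&(np.abs(p[:,1]+.2)<.15)&(p[:,2]>.04)&(c.max(1)-c.min(1)<30)
    Q.append(p[m]);K.append(np.full(m.sum(),n))
Q=np.concatenate(Q);K=np.concatenate(K)
T=dict(thick=((.55,-.265,.112),.017,.127),med=((.545,-.13,.108),.013,.12),thin=((.545,-.197,.102),.009,.113))
def ax(y,e=np.radians(30)): return np.array([np.cos(e)*np.cos(y),np.cos(e)*np.sin(y),np.sin(e)])
for which in ("both","scene","side"):
  print(which)
  for k,(c0,rad,L) in T.items():
    c0=np.array(c0)
    S=Q if which=="both" else Q[K==which]
    def geo(x,q):
        a=ax(x[2]); c=c0+[0,x[0],x[1]]; d=q-c; t=d@a; return np.linalg.norm(d-np.outer(t,a),axis=1),t
    x=np.zeros(3)
    for g in (.015,.008,.006):
        d,t=geo(x,S); q=S[(abs(d-rad)<g)&(abs(t)<.09)]
        x=least_squares(lambda x:geo(x,q)[0]-rad,x,loss="soft_l1",f_scale=.002).x
    d,t=geo(x,S); t=t[(abs(d-rad)<.004)&(abs(t)<.1)]
    tm=(np.percentile(t,1)+np.percentile(t,99))/2
    print(k,len(t),"mid",np.round(c0+[0,x[0],x[1]]+tm*ax(x[2]),4),"yaw",round(x[2],3),"len",np.percentile(t,[0,1,99,100]).round(3))
# wood base
for n in C:
    p=cloud(C[n]).reshape(-1,3); c=C[n]["color"].reshape(-1,3).astype(int)
    m=(np.abs(p[:,0]-.58)<.2)&(np.abs(p[:,1]+.2)<.2)&(p[:,2]>.006)&(p[:,2]<.025)&(c[:,2]-c[:,0]>30)
    print(n,m.sum(),np.percentile(p[m,2],[10,50,90]),cv2.minAreaRect(p[m,:2].astype(np.float32)))
E
```

```text
both
thick 1298 mid [ 0.553  -0.2658  0.113 ] yaw 0.12 len [-0.065 -0.059  0.066  0.069]
med 777 mid [ 0.536  -0.1269  0.1064] yaw 0.123 len [-0.076 -0.07   0.049  0.05 ]
thin 545 mid [ 0.5442 -0.1962  0.0999] yaw 0.122 len [-0.067 -0.057  0.056  0.058]
scene
thick 402 mid [ 0.5526 -0.2655  0.1136] yaw 0.122 len [-0.063 -0.06   0.066  0.069]
med 288 mid [ 0.5351 -0.1267  0.1066] yaw 0.126 len [-0.076 -0.072  0.049  0.05 ]
thin 190 mid [ 0.5422 -0.1963  0.0995] yaw 0.117 len [-0.067 -0.062  0.056  0.057]
side
thick 897 mid [ 0.5533 -0.266   0.1127] yaw 0.118 len [-0.065 -0.058  0.066  0.067]
med 488 mid [ 0.5364 -0.1273  0.106 ] yaw 0.121 len [-0.07  -0.069  0.049  0.05 ]
thin 356 mid [ 0.545  -0.1965  0.0997] yaw 0.124 len [-0.057 -0.056  0.056  0.057]
scene 1809 [0.00979768 0.01266566 0.01671051] ((0.5124627947807312, -0.15207335352897644), (0.26557186245918274, 0.3030799925327301), 0.9641071557998657)
side 2806 [0.01050933 0.01247598 0.01483963] ((0.503289520740509, -0.15200020372867584), (0.2617127299308777, 0.32146793603897095), 6.3169264793396)
```

```bash
cat > plan.py <<'E'
import sys
from h import *
# usage: plan.py x y z yaw [rows]  -> rows in tool axes from the present pose
def wrap(a): return (a+np.pi)%(2*np.pi)-np.pi
TG=dict(med=(.536,-.1269,.1064,.121+np.pi),thin=(.5442,-.1962,.0999,.121+np.pi),thick=(.553,-.2658,.113,.121+np.pi))
c=np.array([.5175,.2295]);cy=-.081
e=lambda y:c+y*np.array([-np.sin(cy),np.cos(cy)])
for k,y,h in(("gthick",.015,.074),("gmed",-.055,.0684),("gthin",-.125,.0627)): TG[k]=(*e(y),h,cy+np.pi)
TG["sign"]=(*e(.12),.116,cy-np.pi/2)
if __name__=="__main__":
    t=TG[sys.argv[1]]; z=float(sys.argv[2]); n=int(sys.argv[3]) if len(sys.argv)>3 else None
    s=r.sense(); p=s["position"]; yaw=s["eef_rot"][2]
    d=np.array([t[0],t[1],z])-p; dy=wrap(t[3]-yaw)
    print("t",round(s["time_s"],2),"p",p.round(4),"yaw",round(yaw,4),"d",d.round(4),"dyaw",round(dy,3),"q6",round(s["qpos"][5],2),"w",round(s["grip_width"],4))
    tu=-np.degrees(dy)/5
    if n is None: n=max(1,int(np.ceil(max(np.abs(d).max()/.028,abs(tu)))))
    a=yaw
    for i in range(n):
        M=np.array([[np.cos(a),np.sin(a)],[np.sin(a),-np.cos(a)]])
        v=np.r_[M@d[:2],-d[2]]/n/.03
        print([v.round(2).tolist(),round(tu/n,2)]); a+=dy/n
E
python3 plan.py med 0.2; python3 -c "
from plan import TG
print(TG)"
```

```text
t 1.0 p [0.2252 0.5561 0.2393] yaw 2.7568 d [ 0.3108 -0.683  -0.0393] dyaw 0.506 q6 -0.06 w 0.0853
[[-0.73, -0.69, 0.05], np.float64(-0.23)]
[[-0.71, -0.7, 0.05], np.float64(-0.23)]
[[-0.7, -0.72, 0.05], np.float64(-0.23)]
[[-0.68, -0.73, 0.05], np.float64(-0.23)]
[[-0.67, -0.74, 0.05], np.float64(-0.23)]
[[-0.65, -0.76, 0.05], np.float64(-0.23)]
[[-0.64, -0.77, 0.05], np.float64(-0.23)]
[[-0.62, -0.78, 0.05], np.float64(-0.23)]
[[-0.61, -0.8, 0.05], np.float64(-0.23)]
[[-0.59, -0.81, 0.05], np.float64(-0.23)]
[[-0.57, -0.82, 0.05], np.float64(-0.23)]
[[-0.56, -0.83, 0.05], np.float64(-0.23)]
[[-0.54, -0.84, 0.05], np.float64(-0.23)]
[[-0.52, -0.85, 0.05], np.float64(-0.23)]
[[-0.5, -0.86, 0.05], np.float64(-0.23)]
[[-0.49, -0.87, 0.05], np.float64(-0.23)]
[[-0.47, -0.88, 0.05], np.float64(-0.23)]
[[-0.45, -0.89, 0.05], np.float64(-0.23)]
[[-0.43, -0.9, 0.05], np.float64(-0.23)]
[[-0.41, -0.91, 0.05], np.float64(-0.23)]
[[-0.4, -0.92, 0.05], np.float64(-0.23)]
[[-0.38, -0.93, 0.05], np.float64(-0.23)]
[[-0.36, -0.93, 0.05], np.float64(-0.23)]
[[-0.34, -0.94, 0.05], np.float64(-0.23)]
[[-0.32, -0.95, 0.05], np.float64(-0.23)]
{'med': (0.536, -0.1269, 0.1064, 3.262592653589793), 'thin': (0.5442, -0.1962, 0.0999, 3.262592653589793), 'thick': (0.553, -0.2658, 0.113, 3.262592653589793), 'gthick': (np.float64(0.5187136718332799), np.float64(0.24445081939831736), 0.074, 3.060592653589793), 'gmed': (np.float64(0.5130498699446401), np.float64(0.17468032887283635), 0.0684, 3.060592653589793), 'gthin': (np.float64(0.5073860680560002), np.float64(0.1049098383473553), 0.0627, 3.060592653589793), 'sign': (np.float64(0.5272093746662397), np.float64(0.34910655518653894), 0.116, -1.6517963267948965)}
```

Call:
play_rows --increments '[[[-0.73,-0.69,0.05],-0.23],[[-0.71,-0.7,0.05],-0.23],[[-0.7,-0.72,0.05],-0.23],[[-0.68,-0.73,0.05],-0.23],[[-0.67,-0.74,0.05],-0.23],[[-0.65,-0.76,0.05],-0.23],[[-0.64,-0.77,0.05],-0.23],[[-0.62,-0.78,0.05],-0.23]]' --grip 50 --force 25

```text
time_s: 2.0
position: [0.325, 0.3369, 0.2274]
eef_rot: [3.141, 0.0, 2.918]
contact_force: [0.5, -0.1, -0.1]
grip_width: 0.0499
grip_force: 0.0
```

```bash
python3 -c "
import cv2
a=cv2.imread('pics/side0.png')[190:320,200:440]; cv2.imwrite('pics/crop1.png',cv2.resize(a,None,fx=3,fy=3,interpolation=2))"
```

```text
(no output)
```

View pics/crop1.png

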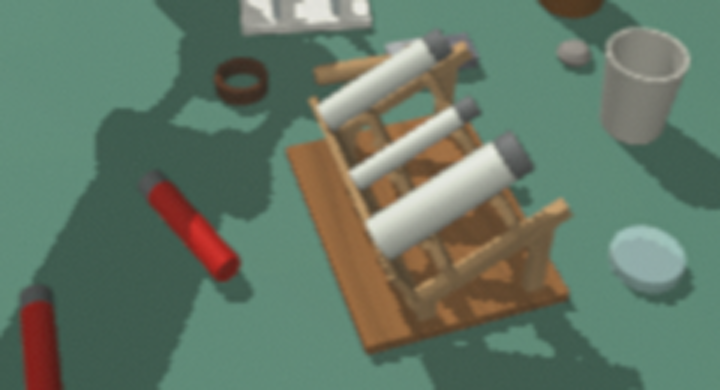

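The enlarged crop shows, at crop pixels, the white medium (375,80), thin (415,145) and thick (450,195) tubes in the rack with their grey caps uphill. The red ones at (190,225) and (45,330) lie loose on the table and are not meant.

Call:
play_rows --increments '[[[-0.61,-0.8,0.05],-0.23],[[-0.59,-0.81,0.05],-0.23],[[-0.57,-0.82,0.05],-0.23],[[-0.56,-0.83,0.05],-0.23],[[-0.54,-0.84,0.05],-0.23],[[-0.52,-0.85,0.05],-0.23],[[-0.5,-0.86,0.05],-0.23],[[-0.49,-0.87,0.05],-0.23]]'

```text
time_s: 3.0
position: [0.4242, 0.1184, 0.2154]
eef_rot: [3.141, 0.001, 3.079]
contact_force: [1.2, 0.1, -0.1]
grip_width: 0.0502
grip_force: 0.0
```

Call:
play_rows --increments '[[[-0.47,-0.88,0.05],-0.23],[[-0.45,-0.89,0.05],-0.23],[[-0.43,-0.9,0.05],-0.23],[[-0.41,-0.91,0.05],-0.23],[[-0.4,-0.92,0.05],-0.23],[[-0.38,-0.93,0.05],-0.23],[[-0.36,-0.93,0.05],-0.23],[[-0.34,-0.94,0.05],-0.23]]'

```text
time_s: 4.0
position: [0.523, -0.1002, 0.2033]
eef_rot: [-3.142, 0.0, -3.044]
contact_force: [0.1, -1.0, -1.0]
grip_width: 0.05
grip_force: 0.0
```

```bash
python3 plan.py med 0.17 3
```

```text
t 4.0 p [ 0.523  -0.1002  0.2033] yaw -3.0441 d [ 0.013  -0.0267 -0.0333] dyaw 0.024 q6 -1.92 w 0.05
[[-0.11, -0.31, 0.37], np.float64(-0.09)]
[[-0.11, -0.31, 0.37], np.float64(-0.09)]
[[-0.11, -0.31, 0.37], np.float64(-0.09)]
```

Call:
play_rows --increments '[[[-0.33,-0.93,0.37],-0.27],[[0,0,0.37],0],[[0,0,0.6],0],[[0,0,0.6],0],[[0,0,0.6],0],[[0,0,0.6],0],[[0,0,0.5],0]]'

```text
time_s: 4.88
position: [0.5349, -0.1258, 0.0926]
eef_rot: [3.141, -0.001, -3.021]
contact_force: [0.4, -0.6, 0.7]
grip_width: 0.0501
grip_force: 0.0
```

```bash
python3 - <<'E'
from h import *
s=r.snapshot("side"); cv2.imwrite("pics/side1.png",cv2.resize(s["color"][180:310,240:420],None,fx=4,fy=4,interpolation=2))
print(r.sense()["position"],r.sense()["contact_force"])
E
python3 plan.py med 0.0935 1
```

```text
[ 0.53403349 -0.12561703  0.09039965] [-0.47937982 -0.45320832 -1.84525967]
t 4.92 p [ 0.534  -0.1256  0.0904] yaw -3.021 d [ 0.002  -0.0013  0.0031] dyaw 0.0 q6 -1.98 w 0.0498
[[-0.06, -0.05, -0.1], np.float64(-0.0)]
```

View pics/side1.png

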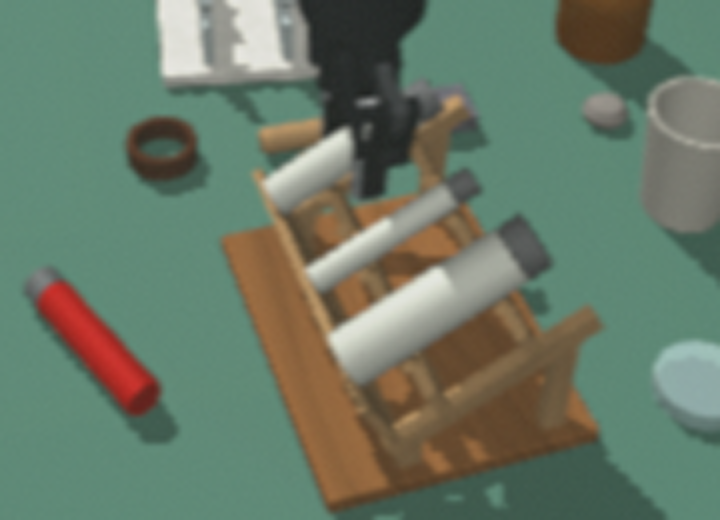

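The side view shows the fingers straddling the medium tube about its middle at crop (370,150).

Call:
play_rows --increments '[[[-0.06,-0.05,-0.07],0],[[0,0,0],0],[[0,0,0],0],[[0,0,0],0],[[0,0,-0.2],0],[[0,0,-0.6],0],[[0,0,-0.9],0],[[0,0,-1],0]]' --grip 10 --force 25

```text
time_s: 5.92
position: [0.5373, -0.1278, 0.1793]
eef_rot: [-3.141, 0.001, -3.022]
contact_force: [0.4, 0.0, -0.8]
grip_width: 0.0251
grip_force: 26.8
```

```bash
python3 plan.py gmed 0.19
```

```text
t 5.92 p [ 0.5373 -0.1278  0.1793] yaw -3.0216 d [-0.0242  0.3025  0.0107] dyaw -0.201 q6 -1.99 w 0.0251
[[-0.04, 0.92, -0.03], np.float64(0.21)]
[[-0.02, 0.92, -0.03], np.float64(0.21)]
[[-0.0, 0.92, -0.03], np.float64(0.21)]
[[0.01, 0.92, -0.03], np.float64(0.21)]
[[0.03, 0.92, -0.03], np.float64(0.21)]
[[0.05, 0.92, -0.03], np.float64(0.21)]
[[0.06, 0.92, -0.03], np.float64(0.21)]
[[0.08, 0.92, -0.03], np.float64(0.21)]
[[0.1, 0.91, -0.03], np.float64(0.21)]
[[0.11, 0.91, -0.03], np.float64(0.21)]
[[0.13, 0.91, -0.03], np.float64(0.21)]
```

Call:
play_rows --increments '[[[-0.04,0.92,-0.03],0.21],[[-0.02,0.92,-0.03],0.21],[[0,0.92,-0.03],0.21],[[0.01,0.92,-0.03],0.21],[[0.03,0.92,-0.03],0.21],[[0.05,0.92,-0.03],0.21],[[0.06,0.92,-0.03],0.21],[[0.08,0.92,-0.03],0.21]]'

```text
time_s: 6.92
position: [0.52, 0.0935, 0.1862]
eef_rot: [-3.141, 0.003, 3.114]
contact_force: [0.9, -0.6, -0.4]
grip_width: 0.0252
grip_force: 26.8
```

Call:
play_rows --increments '[[[0.1,0.91,-0.03],0.21],[[0.11,0.91,-0.03],0.21],[[0.13,0.91,-0.03],0.21],[[0,0,0],0]]'

```text
time_s: 7.42
position: [0.5133, 0.1765, 0.1886]
eef_rot: [3.141, 0.002, 3.063]
contact_force: [0.5, 0.8, -0.9]
grip_width: 0.0253
grip_force: 26.8
```

```bash
cat > cr.py <<'E'
# side + scene view near the groove: tube direction/centre in cradle frame
import sys
from h import *
from plan import TG,c,cy
g=np.array(TG[sys.argv[1]][:2]); ax=np.array([np.cos(cy),np.sin(cy)]); ay=np.array([-ax[1],ax[0]])
zmin=float(sys.argv[2])
for n in ("side","scene"):
    s=r.snapshot(n); np.savez(n+"1.npz",**s); p=cloud(s).reshape(-1,3); col=s["color"].reshape(-1,3).astype(int)
    d=p[:,:2]-g; X=d@ax; Y=d@ay
    m=(abs(X)<.09)&(abs(Y)<.025)&(p[:,2]>zmin)&(p[:,2]<.21)&(col.max(1)-col.min(1)<30)&(col.mean(1)>(60 if n=="side" else 90))
    if m.sum()<5: print(n,"few");continue
    q=np.c_[X,Y,p[:,2]][m]
    print(n,m.sum(),"x",np.percentile(q[:,0],[1,99]).round(4),"y",np.median(q[:,1]).round(4),"z",np.percentile(q[:,2],[2,50,98]).round(4),"slope z/x, y/x",np.polyfit(q[:,0],q[:,2],1)[0].round(3),np.polyfit(q[:,0],q[:,1],1)[0].round(3))
E
python3 cr.py gmed 0.12; python3 plan.py gmed 0.0554 4
python3 - <<'E'
from h import *
a=np.load("side1.npz")["color"]; cv2.imwrite("pics/side2.png",cv2.resize(a[100:230,220:380],None,fx=4,fy=4,interpolation=2))
E
```

```text
side 207 x [-0.0554  0.0321] y -0.0093 z [0.1673 0.1886 0.2091] slope z/x, y/x 0.374 -0.095
scene 8 x [-0.0501  0.0033] y 0.0112 z [0.171  0.1942 0.2093] slope z/x, y/x 0.786 -0.333
t 7.53 p [0.5135 0.1749 0.1881] yaw 3.0609 d [-0.0004 -0.0002 -0.1327] dyaw -0.0 q6 -1.22 w 0.025
[[0.0, -0.0, 1.11], np.float64(0.0)]
[[0.0, -0.0, 1.11], np.float64(0.0)]
[[0.0, -0.0, 1.11], np.float64(0.0)]
[[0.0, -0.0, 1.11], np.float64(0.0)]
```

View pics/side2.png

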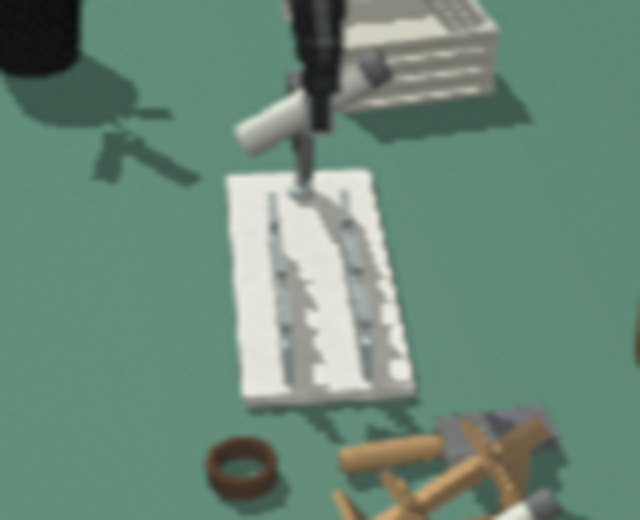

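The view shows the medium tube held, tilted about 30 degrees with its cap up at crop (375,68) and its foot at (245,138), above the cradle.

Call:
play_rows --increments '[[[0,0,0.9],0],[[0,0,0.9],0],[[0,0,0.9],0],[[0,0,0.7],0],[[0,0,0.27],0],[[0,0,0.13],0],[[0,0,0.1],0],[[0,0,0.1],0]]' --force 20

```text
time_s: 8.52
position: [0.5157, 0.1753, 0.0709]
eef_rot: [3.139, 0.007, 3.06]
contact_force: [1.7, 1.9, 6.7]
grip_width: 0.0253
grip_force: 27.0
```

```bash
python3 cr.py gmed 0.062; python3 plan.py gmed 0.0554 4
```

```text
side 315 x [-0.0556  0.0565] y -0.0106 z [0.0628 0.0865 0.1952] slope z/x, y/x 0.348 -0.003
scene 153 x [-0.0332  0.0502] y 0.0052 z [0.0639 0.1014 0.1141] slope z/x, y/x 0.407 -0.005
t 8.62 p [0.5156 0.1753 0.0706] yaw 3.0598 d [-0.0025 -0.0007 -0.0152] dyaw 0.001 q6 -1.22 w 0.0252
[[0.02, -0.01, 0.13], np.float64(-0.0)]
[[0.02, -0.01, 0.13], np.float64(-0.0)]
[[0.02, -0.01, 0.13], np.float64(-0.0)]
[[0.02, -0.01, 0.13], np.float64(-0.0)]
```

Call:
play_rows --increments '[[[0,0,0.1],0],[[0,0,0.1],0],[[0,0,0.1],0],[[0,0,0.1],0],[[0,0,0.08],0],[[0,0,0],0]]'

```text
time_s: 9.38
position: [0.5166, 0.1754, 0.0569]
eef_rot: [3.139, 0.009, 3.06]
contact_force: [5.1, 0.9, 6.3]
grip_width: 0.025
grip_force: 27.1
```

```bash
python3 cr.py gmed 0.062; python3 plan.py gmed 0.0554 4
```

```text
side 295 x [-0.056   0.0614] y -0.0103 z [0.0635 0.0784 0.1578] slope z/x, y/x 0.105 -0.012
scene 193 x [-0.0028  0.059 ] y 0.0037 z [0.0646 0.0831 0.0881] slope z/x, y/x 0.069 0.096
t 9.47 p [0.5166 0.1754 0.0569] yaw 3.0596 d [-0.0035 -0.0007 -0.0015] dyaw 0.001 q6 -1.22 w 0.0252
[[0.03, -0.01, 0.01], np.float64(-0.0)]
[[0.03, -0.01, 0.01], np.float64(-0.0)]
[[0.03, -0.01, 0.01], np.float64(-0.0)]
[[0.03, -0.01, 0.01], np.float64(-0.0)]
```

Call:
play_rows --increments '[[[0,0,0.1],0],[[0,0,0.08],0],[[0,0,0],0]]'

```text
time_s: 9.85
position: [0.5169, 0.1755, 0.0539]
eef_rot: [3.138, 0.01, 3.06]
contact_force: [-1.0, 0.1, 17.3]
grip_width: 0.0248
grip_force: 28.2
```

Call:
play_rows --increments '[[[0,0,0],0],[[0,0,0],0],[[0,0,-0.1],0],[[0,0,-0.5],0],[[0,0,-1],0],[[0,0,-1],0],[[0,0,-1],0],[[0,0,-1],0]]' --grip 50

```text
time_s: 10.85
position: [0.5131, 0.1753, 0.1874]
eef_rot: [3.141, 0.001, 3.061]
contact_force: [-0.3, 0.2, 0.7]
grip_width: 0.0499
grip_force: 0.0
```

```bash
python3 cr.py gmed 0.064; python3 plan.py thin 0.19
```

```text
side 293 x [-0.0539  0.0621] y -0.0091 z [0.0655 0.0766 0.0829] slope z/x, y/x -0.005 -0.013
scene 421 x [-0.0502  0.0584] y 0.0051 z [0.0651 0.0787 0.0839] slope z/x, y/x 0.018 -0.003
t 10.95 p [0.5146 0.1758 0.1908] yaw 3.0606 d [ 0.0296 -0.372  -0.0008] dyaw 0.202 q6 -1.22 w 0.0503
[[-0.14, -0.88, 0.0], np.float64(-0.17)]
[[-0.13, -0.88, 0.0], np.float64(-0.17)]
[[-0.12, -0.88, 0.0], np.float64(-0.17)]
[[-0.1, -0.88, 0.0], np.float64(-0.17)]
[[-0.09, -0.88, 0.0], np.float64(-0.17)]
[[-0.08, -0.88, 0.0], np.float64(-0.17)]
[[-0.07, -0.89, 0.0], np.float64(-0.17)]
[[-0.05, -0.89, 0.0], np.float64(-0.17)]
[[-0.04, -0.89, 0.0], np.float64(-0.17)]
[[-0.03, -0.89, 0.0], np.float64(-0.17)]
[[-0.01, -0.89, 0.0], np.float64(-0.17)]
[[-0.0, -0.89, 0.0], np.float64(-0.17)]
[[0.01, -0.89, 0.0], np.float64(-0.17)]
[[0.02, -0.89, 0.0], np.float64(-0.17)]
```

Call:
play_rows --increments '[[[-0.14,-0.88,0],-0.17],[[-0.13,-0.88,0],-0.17],[[-0.12,-0.88,0],-0.17],[[-0.1,-0.88,0],-0.17],[[-0.09,-0.88,0],-0.17],[[-0.08,-0.88,0],-0.17],[[-0.07,-0.89,0],-0.17],[[-0.05,-0.89,0],-0.17]]' --grip 42

```text
time_s: 11.95
position: [0.53, -0.038, 0.1847]
eef_rot: [3.141, -0.001, -3.103]
contact_force: [-0.5, 0.5, 0.0]
grip_width: 0.0421
grip_force: 0.0
```

Call:
play_rows --increments '[[[-0.04,-0.89,0],-0.17],[[-0.03,-0.89,0],-0.17],[[-0.01,-0.89,0],-0.17],[[0,-0.89,0],-0.17],[[0.01,-0.89,0],-0.17],[[0.02,-0.89,0],-0.17],[[0,0,0],0]]'

```text
time_s: 12.82
position: [0.5433, -0.1982, 0.1843]
eef_rot: [3.141, -0.001, -3.017]
contact_force: [-0.2, 0.7, -0.2]
grip_width: 0.0419
grip_force: 0.0
```

```bash
python3 plan.py thin 0.087 1
```

```text
t 12.82 p [ 0.5433 -0.1982  0.1843] yaw -3.0173 d [ 0.0009  0.002  -0.0973] dyaw -0.003 q6 -2.1 w 0.0419
[[-0.04, 0.06, 3.24], np.float64(0.04)]
```

Call:
play_rows --increments '[[[-0.05,0.06,0.8],0.04],[[0,0,0.8],0],[[0,0,0.8],0],[[0,0,0.5],0],[[0,0,0.35],0],[[0,0,0],0]]'

```text
time_s: 13.58
position: [0.5448, -0.1946, 0.0872]
eef_rot: [3.141, -0.001, -3.018]
contact_force: [0.0, 0.1, 0.2]
grip_width: 0.042
grip_force: 0.0
```

```bash
python3 plan.py thin 0.087 1
```

```text
t 13.57 p [ 0.5448 -0.1946  0.0872] yaw -3.0184 d [-0.0006 -0.0016 -0.0002] dyaw -0.002 q6 -2.1 w 0.042
[[0.03, -0.05, 0.01], np.float64(0.03)]
```

Call:
play_rows --increments '[[[0,-0.05,0],0],[[0,0,0],0],[[0,0,0],0],[[0,0,0],0],[[0,0,-0.2],0],[[0,0,-0.6],0],[[0,0,-0.9],0],[[0,0,-1],0]]' --grip 4 --force 20

```text
time_s: 14.58
position: [0.5451, -0.1968, 0.1704]
eef_rot: [-3.141, 0.0, -3.019]
contact_force: [-0.3, 0.2, -0.7]
grip_width: 0.017
grip_force: 21.0
```

```bash
python3 plan.py gthin 0.18
```

```text
t 14.57 p [ 0.5451 -0.1968  0.1704] yaw -3.019 d [-0.0377  0.3018  0.0096] dyaw -0.204 q6 -2.1 w 0.017
[[0.0, 0.92, -0.03], np.float64(0.21)]
[[0.02, 0.92, -0.03], np.float64(0.21)]
[[0.04, 0.92, -0.03], np.float64(0.21)]
[[0.05, 0.92, -0.03], np.float64(0.21)]
[[0.07, 0.92, -0.03], np.float64(0.21)]
[[0.09, 0.92, -0.03], np.float64(0.21)]
[[0.1, 0.92, -0.03], np.float64(0.21)]
[[0.12, 0.91, -0.03], np.float64(0.21)]
[[0.14, 0.91, -0.03], np.float64(0.21)]
[[0.15, 0.91, -0.03], np.float64(0.21)]
[[0.17, 0.91, -0.03], np.float64(0.21)]
```

Call:
play_rows --increments '[[[0,0.92,-0.3],0.21],[[0.02,0.92,-0.3],0.21],[[0.04,0.92,-0.03],0.21],[[0.05,0.92,-0.03],0.21],[[0.07,0.92,-0.03],0.21],[[0.09,0.92,-0.03],0.21],[[0.1,0.92,-0.03],0.21],[[0.12,0.91,-0.03],0.21]]'

```text
time_s: 15.58
position: [0.5176, 0.0235, 0.1936]
eef_rot: [-3.141, 0.002, 3.117]
contact_force: [0.6, -0.5, -0.4]
grip_width: 0.0177
grip_force: 21.0
```

Call:
play_rows --increments '[[[0.14,0.91,0],0.21],[[0.15,0.91,0],0.21],[[0.17,0.91,0],0.21],[[0,0,0],0]]'

```text
time_s: 16.08
position: [0.5072, 0.1066, 0.1934]
eef_rot: [3.141, 0.001, 3.065]
contact_force: [-0.1, -0.2, -0.4]
grip_width: 0.0172
grip_force: 21.0
```

```bash
python3 cr.py gthin 0.12; python3 plan.py gthin 0.0507 1
```

```text
side 152 x [-0.0515  0.0153] y -0.0064 z [0.176  0.1923 0.2079] slope z/x, y/x 0.311 -0.189
scene 9 x [-0.0464 -0.0363] y 0.0083 z [0.1811 0.1879 0.1922] slope z/x, y/x 0.837 0.098
t 16.18 p [0.5074 0.105  0.193 ] yaw 3.0636 d [-0.000e+00 -1.000e-04 -1.423e-01] dyaw -0.003 q6 -1.35 w 0.0173
[[0.0, -0.0, 4.74], np.float64(0.03)]
```

Call:
play_rows --increments '[[[0,0,0.9],0.03],[[0,0,0.9],0],[[0,0,0.9],0],[[0,0,0.8],0],[[0,0,0.4],0],[[0,0,0.15],0],[[0,0,0.1],0],[[0,0,0.1],0]]'

```text
time_s: 17.18
position: [0.509, 0.1057, 0.0671]
eef_rot: [3.14, 0.005, 3.061]
contact_force: [1.8, 1.2, 5.6]
grip_width: 0.0172
grip_force: 21.2
```

Call:
play_rows --increments '[[[0,0,0.1],0],[[0,0,0.1],0],[[0,0,0.1],0],[[0,0,0.1],0],[[0,0,0],0]]'

```text
time_s: 17.8
position: [0.5096, 0.1057, 0.0553]
eef_rot: [3.14, 0.007, 3.061]
contact_force: [1.9, 0.8, 5.3]
grip_width: 0.017
grip_force: 20.8
```

```bash
python3 cr.py gthin 0.058; python3 plan.py gthin 0.0497 1
```

```text
side 253 x [-0.0526  0.0538] y -0.0071 z [0.0601 0.0737 0.1799] slope z/x, y/x 0.157 -0.042
scene 113 x [0.0035 0.0514] y 0.0036 z [0.0638 0.0803 0.089 ] slope z/x, y/x 0.178 0.031
t 17.9 p [0.5095 0.1057 0.0553] yaw 3.0605 d [-0.0022 -0.0008 -0.0056] dyaw 0.0 q6 -1.35 w 0.0174
[[0.07, -0.03, 0.19], np.float64(-0.0)]
```

Call:
play_rows --increments '[[[0,0,0.1],0],[[0,0,0.08],0],[[0,0,0.07],0],[[0,0,0],0]]'

```text
time_s: 18.4
position: [0.5093, 0.1058, 0.0475]
eef_rot: [3.14, 0.006, 3.061]
contact_force: [4.1, 0.6, 5.4]
grip_width: 0.0175
grip_force: 21.2
```

Call:
play_rows --increments '[[[0,0,0],0],[[0,0,0],0],[[0,0,-0.1],0],[[0,0,-0.5],0],[[0,0,-1],0],[[0,0,-1],0],[[0,0,-1],0],[[0,0,-1],0]]' --grip 45

```text
time_s: 19.4
position: [0.5072, 0.1054, 0.1855]
eef_rot: [3.141, 0.001, 3.06]
contact_force: [-0.3, -0.5, -0.5]
grip_width: 0.0449
grip_force: 0.0
```

```bash
python3 cr.py gthin 0.058; python3 plan.py thick 0.205
```

```text
side 240 x [-0.0535  0.0571] y -0.0055 z [0.0596 0.0679 0.0742] slope z/x, y/x -0.007 -0.01
scene 320 x [-0.052   0.0532] y 0.004 z [0.0602 0.0691 0.0745] slope z/x, y/x 0.002 -0.003
t 19.5 p [0.5088 0.1057 0.1887] yaw 3.0605 d [ 0.0442 -0.3715  0.0163] dyaw 0.202 q6 -1.35 w 0.045
[[-0.18, -0.87, -0.04], np.float64(-0.17)]
[[-0.16, -0.88, -0.04], np.float64(-0.17)]
[[-0.15, -0.88, -0.04], np.float64(-0.17)]
[[-0.14, -0.88, -0.04], np.float64(-0.17)]
[[-0.13, -0.88, -0.04], np.float64(-0.17)]
[[-0.11, -0.88, -0.04], np.float64(-0.17)]
[[-0.1, -0.89, -0.04], np.float64(-0.17)]
[[-0.09, -0.89, -0.04], np.float64(-0.17)]
[[-0.07, -0.89, -0.04], np.float64(-0.17)]
[[-0.06, -0.89, -0.04], np.float64(-0.17)]
[[-0.05, -0.89, -0.04], np.float64(-0.17)]
[[-0.04, -0.89, -0.04], np.float64(-0.17)]
[[-0.02, -0.89, -0.04], np.float64(-0.17)]
[[-0.01, -0.89, -0.04], np.float64(-0.17)]
```

Call:
play_rows --increments '[[[-0.18,-0.87,-0.04],-0.17],[[-0.16,-0.88,-0.04],-0.17],[[-0.15,-0.88,-0.04],-0.17],[[-0.14,-0.88,-0.04],-0.17],[[-0.13,-0.88,-0.04],-0.17],[[-0.11,-0.88,-0.04],-0.17],[[-0.1,-0.89,-0.04],-0.17],[[-0.09,-0.89,-0.04],-0.17]]' --grip 50

```text
time_s: 20.5
position: [0.5326, -0.1078, 0.1923]
eef_rot: [3.141, -0.001, -3.104]
contact_force: [0.5, -0.3, -0.6]
grip_width: 0.05
grip_force: 0.0
```

Call:
play_rows --increments '[[[-0.07,-0.89,-0.04],-0.17],[[-0.06,-0.89,-0.04],-0.17],[[-0.05,-0.89,-0.04],-0.17],[[-0.04,-0.89,-0.04],-0.17],[[-0.02,-0.89,-0.04],-0.17],[[-0.01,-0.89,-0.04],-0.17],[[0,0,0],0]]'

```text
time_s: 21.38
position: [0.5518, -0.2677, 0.1991]
eef_rot: [3.141, -0.001, -3.017]
contact_force: [-0.0, 0.5, -0.0]
grip_width: 0.05
grip_force: 0.0
```

```bash
python3 plan.py thick 0.103 1
```

```text
t 21.38 p [ 0.5518 -0.2677  0.1991] yaw -3.0173 d [ 0.0012  0.0019 -0.0961] dyaw -0.003 q6 -2.2 w 0.05
[[-0.05, 0.06, 3.2], np.float64(0.04)]
```

Call:
play_rows --increments '[[[-0.05,0.02,0.8],0.04],[[0,0,0.8],0],[[0,0,0.7],0],[[0,0,0.5],0],[[0,0,0.4],0],[[0,0,0],0]]'

```text
time_s: 22.12
position: [0.5533, -0.2652, 0.103]
eef_rot: [3.141, -0.001, -3.018]
contact_force: [0.4, 0.8, 0.6]
grip_width: 0.05
grip_force: 0.0
```

```bash
python3 plan.py thick 0.102 1
```

```text
t 22.12 p [ 0.5533 -0.2652  0.103 ] yaw -3.0185 d [-0.0003 -0.0006 -0.001 ] dyaw -0.002 q6 -2.2 w 0.05
[[0.01, -0.02, 0.03], np.float64(0.02)]
```

Call:
play_rows --increments '[[[0,0,0.03],0],[[0,0,0],0],[[0,0,0],0],[[0,0,0],0],[[0,0,-0.2],0],[[0,0,-0.6],0],[[0,0,-0.9],0],[[0,0,-1],0]]' --grip 18 --force 30

```text
time_s: 23.12
position: [0.5535, -0.2656, 0.1854]
eef_rot: [-3.141, -0.0, -3.019]
contact_force: [0.2, 0.3, -1.4]
grip_width: 0.0329
grip_force: 30.0
```

```bash
python3 plan.py gthick 0.21
```

```text
t 23.12 p [ 0.5535 -0.2656  0.1854] yaw -3.0187 d [-0.0348  0.5101  0.0246] dyaw -0.204 q6 -2.2 w 0.0329
[[-0.05, 0.9, -0.04], np.float64(0.12)]
[[-0.04, 0.9, -0.04], np.float64(0.12)]
[[-0.03, 0.9, -0.04], np.float64(0.12)]
[[-0.02, 0.9, -0.04], np.float64(0.12)]
[[-0.01, 0.9, -0.04], np.float64(0.12)]
[[-0.0, 0.9, -0.04], np.float64(0.12)]
[[0.01, 0.9, -0.04], np.float64(0.12)]
[[0.02, 0.9, -0.04], np.float64(0.12)]
[[0.03, 0.9, -0.04], np.float64(0.12)]
[[0.04, 0.9, -0.04], np.float64(0.12)]
[[0.05, 0.9, -0.04], np.float64(0.12)]
[[0.06, 0.9, -0.04], np.float64(0.12)]
[[0.07, 0.89, -0.04], np.float64(0.12)]
[[0.08, 0.89, -0.04], np.float64(0.12)]
[[0.09, 0.89, -0.04], np.float64(0.12)]
[[0.09, 0.89, -0.04], np.float64(0.12)]
[[0.1, 0.89, -0.04], np.float64(0.12)]
[[0.11, 0.89, -0.04], np.float64(0.12)]
[[0.12, 0.89, -0.04], np.float64(0.12)]
```

Call:
play_rows --increments '[[[-0.05,0.9,-0.3],0.12],[[-0.04,0.9,-0.3],0.12],[[-0.03,0.9,-0.04],0.12],[[-0.02,0.9,-0.04],0.12],[[-0.01,0.9,-0.04],0.12],[[0,0.9,-0.04],0.12],[[0.01,0.9,-0.04],0.12],[[0.02,0.9,0],0.12]]'

```text
time_s: 24.12
position: [0.5386, -0.0492, 0.2094]
eef_rot: [-3.141, 0.001, -3.103]
contact_force: [0.2, 0.3, -1.4]
grip_width: 0.0333
grip_force: 30.1
```

Call:
play_rows --increments '[[[0.03,0.9,0],0.12],[[0.04,0.9,0],0.12],[[0.05,0.9,0],0.12],[[0.06,0.9,0],0.12],[[0.07,0.89,0],0.12],[[0.08,0.89,0],0.12],[[0.09,0.89,0],0.12],[[0.09,0.89,0],0.12]]'

```text
time_s: 25.12
position: [0.5227, 0.1657, 0.2092]
eef_rot: [3.142, 0.001, 3.097]
contact_force: [-0.0, -0.4, -0.6]
grip_width: 0.0332
grip_force: 30.1
```

Call:
play_rows --increments '[[[0.1,0.89,0],0.12],[[0.11,0.89,0],0.12],[[0.12,0.89,0],0.12],[[0,0,0.3],0],[[0,0,0],0]]'

```text
time_s: 25.75
position: [0.5169, 0.2448, 0.1983]
eef_rot: [-3.14, -0.001, 3.066]
contact_force: [0.0, -0.2, -0.2]
grip_width: 0.033
grip_force: 30.1
```

```bash
python3 cr.py gthick 0.14; python3 plan.py gthick 0.0625 1
```

```text
side 201 x [-0.0635  0.021 ] y -0.0146 z [0.1721 0.1939 0.2092] slope z/x, y/x 0.248 -0.145
scene few
t 25.85 p [0.5173 0.2446 0.1992] yaw 3.0648 d [ 1.400e-03 -1.000e-04 -1.367e-01] dyaw -0.004 q6 -1.11 w 0.0328
[[-0.05, -0.0, 4.56], np.float64(0.05)]
```

Call:
play_rows --increments '[[[-0.05,0,0.9],0.05],[[0,0,0.9],0],[[0,0,0.9],0],[[0,0,0.7],0],[[0,0,0.3],0],[[0,0,0.1],0],[[0,0,0.1],0],[[0,0,0.1],0]]' --force 20

```text
time_s: 26.85
position: [0.5207, 0.2457, 0.0824]
eef_rot: [3.14, 0.006, 3.061]
contact_force: [2.9, -1.1, 9.5]
grip_width: 0.0333
grip_force: 30.7
```

Call:
play_rows --increments '[[[0,0,0.1],0],[[0,0,0.1],0],[[0,0,0.1],0],[[0,0,0.1],0],[[0,0,0.1],0],[[0,0,0],0]]'

```text
time_s: 27.6
position: [0.5224, 0.2455, 0.0686]
eef_rot: [3.139, 0.01, 3.061]
contact_force: [4.8, -1.2, 7.4]
grip_width: 0.0331
grip_force: 30.4
```

```bash
python3 cr.py gthick 0.07; python3 plan.py gthick 0.063 1
```

```text
side 348 x [-0.059  0.063] y -0.0125 z [0.0712 0.0887 0.1964] slope z/x, y/x 0.188 -0.018
scene 258 x [-0.0019  0.059 ] y 0.0049 z [0.0855 0.0994 0.1077] slope z/x, y/x 0.17 0.142
t 27.7 p [0.5224 0.2455 0.0686] yaw 3.0607 d [-0.0037 -0.0011 -0.0056] dyaw -0.0 q6 -1.11 w 0.033
[[0.12, -0.05, 0.19], np.float64(0.0)]
```

Call:
play_rows --increments '[[[0,0,0.1],0],[[0,0,0.08],0],[[0,0,0.07],0],[[0,0,0],0]]'

```text
time_s: 28.2
position: [0.5228, 0.2455, 0.0614]
eef_rot: [3.139, 0.011, 3.061]
contact_force: [6.3, -2.1, 8.1]
grip_width: 0.0328
grip_force: 30.9
```

```bash
python3 cr.py gthick 0.07; python3 plan.py gthick 0.063 1
```

```text
side 323 x [-0.0565  0.0667] y -0.0129 z [0.0707 0.0858 0.1949] slope z/x, y/x 0.067 -0.01
scene 294 x [-0.001   0.0631] y 0.0044 z [0.0734 0.0897 0.0947] slope z/x, y/x 0.007 0.132
t 28.3 p [0.5229 0.2455 0.0614] yaw 3.0606 d [-0.0041 -0.001   0.0016] dyaw 0.0 q6 -1.11 w 0.0329
[[0.13, -0.05, -0.05], np.float64(-0.0)]
```

Call:
play_rows --increments '[[[0,0,0.06],0],[[0,0,0.04],0],[[0,0,0],0]]'

```text
time_s: 28.68
position: [0.523, 0.2455, 0.0607]
eef_rot: [3.139, 0.012, 3.061]
contact_force: [1.4, -5.7, 18.1]
grip_width: 0.0331
grip_force: 32.0
```

Call:
play_rows --increments '[[[0,0,0],0],[[0,0,0],0],[[0,0,-0.1],0],[[0,0,-0.5],0],[[0,0,-1],0],[[0,0,-1],0],[[0,0,-1],0],[[0,0,-1],0]]' --grip 50

```text
time_s: 29.68
position: [0.5187, 0.2454, 0.1937]
eef_rot: [3.141, 0.001, 3.061]
contact_force: [0.2, 0.3, -0.8]
grip_width: 0.0503
grip_force: 0.0
```

```bash
for g in gthick gmed gthin; do python3 cr.py $g 0.06; done
python3 - <<'E'
from h import *
from plan import TG,c,cy
ax=np.array([np.cos(cy),np.sin(cy)]); ay=np.array([-ax[1],ax[0]])
for n in("side","scene"):
    s=np.load(n+"1.npz"); p=cloud(s).reshape(-1,3); d=p[:,:2]-np.array(TG["sign"][:2]); X=d@ax;Y=d@ay
    m=(abs(X)<.05)&(abs(Y)<.05)&(p[:,2]>.055)&(p[:,2]<.122); q=np.c_[X,Y,p[:,2]][m]
    t=q[q[:,2]>.112]
    print(n,m.sum(),"X,Y range",np.percentile(q[:,:2],[2,50,98],axis=0).round(4).tolist(),"rect",cv2.minAreaRect(q[:,:2].astype(np.float32)),"top",len(t),t.mean(0).round(4) if len(t) else "")
    print(r.place_of("sign_top",n)[:1])
E
python3 plan.py sign 0.18
```

```text
side 406 x [-0.0561  0.0668] y -0.0124 z [0.0628 0.0824 0.0918] slope z/x, y/x -0.004 -0.004
scene 611 x [-0.0556  0.0631] y 0.0043 z [0.0665 0.0886 0.0938] slope z/x, y/x 0.005 0.028
side 320 x [-0.0538  0.0619] y -0.0096 z [0.0618 0.0756 0.0826] slope z/x, y/x 0.003 -0.009
scene 435 x [-0.0551  0.0577] y 0.0045 z [0.0647 0.0786 0.0838] slope z/x, y/x -0.001 0.034
side 228 x [-0.0536  0.0565] y -0.0052 z [0.0605 0.0686 0.0737] slope z/x, y/x 0.002 -0.018
scene 303 x [-0.0546  0.0435] y 0.0038 z [0.0603 0.0689 0.0742] slope z/x, y/x 0.0 -0.01
side 133 X,Y range [[-0.0069, -0.0423], [-0.0005, -0.0247], [0.0089, 0.0366]] rect ((0.00021854456281289458, -0.0029188431799411774), (0.010870314203202724, 0.08756066858768463), 6.170783042907715) top 35 [ 0.0006 -0.004   0.116 ]
[{'uv': [293.5, 119.5], 'conf': 0.52}]
scene 514 X,Y range [[-0.0064, -0.0367], [0.0031, 0.0026], [0.0079, 0.0398]] rect ((-0.000235831830650568, 0.0010479018092155457), (0.013668187893927097, 0.08007273077964783), 6.777924060821533) top 166 [-1.000e-04  2.100e-03  1.159e-01]
[{'uv': [441.8, 304.7], 'conf': 0.91}]
t 30.07 p [0.5181 0.2451 0.1899] yaw 3.0614 d [ 0.0091  0.104  -0.0099] dyaw 1.57 q6 -1.11 w 0.0498
[[-0.0, 0.19, 0.02], np.float64(-1.0)]
[[-0.02, 0.19, 0.02], np.float64(-1.0)]
[[-0.03, 0.19, 0.02], np.float64(-1.0)]
[[-0.05, 0.19, 0.02], np.float64(-1.0)]
[[-0.07, 0.18, 0.02], np.float64(-1.0)]
[[-0.08, 0.17, 0.02], np.float64(-1.0)]
[[-0.1, 0.17, 0.02], np.float64(-1.0)]
[[-0.11, 0.16, 0.02], np.float64(-1.0)]
[[-0.13, 0.15, 0.02], np.float64(-1.0)]
[[-0.14, 0.14, 0.02], np.float64(-1.0)]
[[-0.15, 0.12, 0.02], np.float64(-1.0)]
[[-0.16, 0.11, 0.02], np.float64(-1.0)]
[[-0.17, 0.1, 0.02], np.float64(-1.0)]
[[-0.18, 0.08, 0.02], np.float64(-1.0)]
[[-0.18, 0.06, 0.02], np.float64(-1.0)]
[[-0.19, 0.05, 0.02], np.float64(-1.0)]
[[-0.19, 0.03, 0.02], np.float64(-1.0)]
[[-0.19, 0.02, 0.02], np.float64(-1.0)]
```

All three tubes lie level in their grooves. The sign stands at about +6.5° in the cradle frame, so I will turn it counter-clockwise by about 3.0 rad, starting from yaw 1.60.

```bash
sed -i 's|^TG\["sign"\].*|TG["sign"]=(*e(.12),.116,cy+.114+np.pi/2)|' plan.py; python3 plan.py sign 0.165 17
```

```text
t 30.07 p [0.5181 0.2451 0.1899] yaw 3.0614 d [ 0.0091  0.104  -0.0249] dyaw -1.458 q6 -1.11 w 0.0498
[[-0.0, 0.2, 0.05], np.float64(0.98)]
[[0.02, 0.2, 0.05], np.float64(0.98)]
[[0.03, 0.2, 0.05], np.float64(0.98)]
[[0.05, 0.2, 0.05], np.float64(0.98)]
[[0.07, 0.19, 0.05], np.float64(0.98)]
[[0.08, 0.19, 0.05], np.float64(0.98)]
[[0.1, 0.18, 0.05], np.float64(0.98)]
[[0.11, 0.17, 0.05], np.float64(0.98)]
[[0.13, 0.16, 0.05], np.float64(0.98)]
[[0.14, 0.15, 0.05], np.float64(0.98)]
[[0.15, 0.13, 0.05], np.float64(0.98)]
[[0.16, 0.12, 0.05], np.float64(0.98)]
[[0.17, 0.11, 0.05], np.float64(0.98)]
[[0.18, 0.09, 0.05], np.float64(0.98)]
[[0.19, 0.08, 0.05], np.float64(0.98)]
[[0.2, 0.06, 0.05], np.float64(0.98)]
[[0.2, 0.04, 0.05], np.float64(0.98)]
```

Call:
play_rows --increments '[[[0,0.2,0.05],0.98],[[0.02,0.2,0.05],0.98],[[0.03,0.2,0.05],0.98],[[0.05,0.2,0.05],0.98],[[0.07,0.19,0.05],0.98],[[0.08,0.19,0.05],0.98],[[0.1,0.18,0.05],0.98],[[0.11,0.17,0.05],0.98]]' --grip 40

```text
time_s: 31.08
position: [0.5226, 0.294, 0.1782]
eef_rot: [-3.14, -0.001, 2.374]
contact_force: [0.0, 0.9, -0.7]
grip_width: 0.0403
grip_force: 0.0
```

Call:
play_rows --increments '[[[0.13,0.16,0.05],0.98],[[0.14,0.15,0.05],0.98],[[0.15,0.13,0.05],0.98],[[0.16,0.12,0.05],0.98],[[0.17,0.11,0.05],0.98],[[0.18,0.09,0.05],0.98],[[0.19,0.08,0.05],0.98],[[0.2,0.06,0.05],0.98]]'

```text
time_s: 32.08
position: [0.5272, 0.3425, 0.1662]
eef_rot: [-3.14, 0.001, 1.69]
contact_force: [0.0, 0.1, 0.1]
grip_width: 0.0399
grip_force: 0.0
```

Call:
play_rows --increments '[[[0.2,0.04,0.05],0.98],[[0,0,0],0]]'

```text
time_s: 32.33
position: [0.5275, 0.3487, 0.1646]
eef_rot: [-3.139, 0.001, 1.609]
contact_force: [0.3, -0.3, -0.1]
grip_width: 0.0401
grip_force: 0.0
```

```bash
python3 plan.py sign 0.1 1
```

```text
t 32.33 p [0.5275 0.3487 0.1646] yaw 1.6087 d [-0.0003  0.0004 -0.0646] dyaw -0.005 q6 0.49 w 0.0401
[[0.01, -0.01, 2.15], np.float64(0.06)]
```

Call:
play_rows --increments '[[[0,0,0.6],0.06],[[0,0,0.7],0],[[0,0,0.6],0],[[0,0,0.25],0],[[0,0,0],0]]'

```text
time_s: 32.95
position: [0.5276, 0.3484, 0.1006]
eef_rot: [-3.14, 0.001, 1.602]
contact_force: [-0.5, -0.1, -0.4]
grip_width: 0.0401
grip_force: 0.0
```

Call:
play_rows --increments '[[[0,0,0],0],[[0,0,0],0],[[0,0,0],0],[[0,0,0],0]]' --grip 2 --force 20

```text
time_s: 33.45
position: [0.5269, 0.3489, 0.1029]
eef_rot: [-3.14, -0.0, 1.603]
contact_force: [-7.5, -1.5, 4.1]
grip_width: 0.0091
grip_force: 23.6
```

```bash
python3 plan.py sign 0.1 1
```

```text
t 33.45 p [0.5269 0.3489 0.1029] yaw 1.6029 d [ 0.0003  0.0002 -0.0029] dyaw 0.001 q6 0.5 w 0.0091
[[0.01, 0.01, 0.1], np.float64(-0.01)]
```

Call:
play_rows --increments '[[[0,-0.03,0],-0.5],[[0,0,0],-1],[[0,0,0],-1],[[0,0,0],-1],[[0,0,0],-1],[[0,0,0],-1],[[0,0,0],-1],[[0,0,0],-1]]'

```text
time_s: 34.45
position: [0.5276, 0.3492, 0.1029]
eef_rot: [3.139, 0.0, 2.26]
contact_force: [-0.1, 0.7, 1.1]
grip_width: 0.0094
grip_force: 23.2
```

Call:
play_rows --increments '[[[0,0,0],-1],[[0,0,0],-1],[[0,0,0],-1],[[0,0,0],-1],[[0,0,0],-1],[[0,0,0],-1],[[0,0,0],-1],[[0,0,0],-1]]'

```text
time_s: 35.45
position: [0.5279, 0.35, 0.1029]
eef_rot: [3.138, 0.002, 2.958]
contact_force: [3.0, 4.0, -0.4]
grip_width: 0.0094
grip_force: 23.0
```

Call:
play_rows --increments '[[[0,0,0],-1],[[0,0,0],-1],[[0,0,0],-1],[[0,0,0],-1],[[0,0,0],-1],[[0,0,0],-1],[[0,0,0],-1],[[0,0,0],-1]]'

```text
time_s: 36.45
position: [0.5277, 0.3509, 0.1029]
eef_rot: [3.139, 0.005, -2.626]
contact_force: [2.3, 7.5, -1.4]
grip_width: 0.0097
grip_force: 23.0
```

Call:
play_rows --increments '[[[0,0,0],-1],[[0,0,0],-1],[[0,0,0],-1],[[0,0,0],-1],[[0,0,0],-1],[[0,0,0],-1],[[0,0,0],-1],[[0,0,0],-1]]'

```text
time_s: 37.45
position: [0.527, 0.3515, 0.1029]
eef_rot: [3.141, 0.006, -1.927]
contact_force: [0.6, 6.9, 0.0]
grip_width: 0.0095
grip_force: 23.1
```

```bash
python3 plan.py sign 0.1 1; python3 -c "
from h import *; s=r.sense(); print(s['qpos'].round(3),s['contact_force'])"
```

```text
t 37.45 p [0.527  0.3515 0.1029] yaw -1.9274 d [ 0.0002 -0.0024 -0.0029] dyaw -2.752 q6 -2.25 w 0.0095
[[0.07, -0.03, 0.1], np.float64(31.54)]
[ 0.532  0.192  1.362  0.004  1.584 -2.253] [0.57960934 6.88927838 0.01543437]
```

Call:
play_rows --increments '[[[0,0,0],-0.9],[[0,0,0],-0.9],[[0,0,0],-0.9],[[0,0,0],0]]'

```text
time_s: 37.95
position: [0.5267, 0.3515, 0.1029]
eef_rot: [-3.141, 0.006, -1.693]
contact_force: [-1.9, 8.2, 0.1]
grip_width: 0.0095
grip_force: 23.1
```

Call:
play_rows --increments '[[[0,0,0],0],[[0,0,0],0],[[0,0,0],0],[[0,0,-0.5],0],[[0,0,-1],0],[[0,0,-1],0],[[0,0,-1],0],[[0,0,-1],0]]' --grip 40

```text
time_s: 38.95
position: [0.5271, 0.3485, 0.239]
eef_rot: [-3.14, 0.001, -1.697]
contact_force: [0.4, 0.7, -0.9]
grip_width: 0.0396
grip_force: 0.0
```

Call:
play_rows --increments '[[[0,0,-0.5],0],[[1,0,0],0],[[1,0,0],0],[[1,0,0],0],[[1,0,0],0],[[1,0,0],0],[[0,0,0],0]]'

```text
time_s: 39.83
position: [0.5022, 0.2148, 0.2519]
eef_rot: [-3.137, -0.007, -1.723]
contact_force: [0.1, 0.6, -0.2]
grip_width: 0.0404
grip_force: 0.0
```

```bash
for g in gthick gmed gthin; do python3 cr.py $g 0.06; done
python3 - <<'E'
from h import *
from plan import TG,c,cy
print(r.sense()["position"])
ax=np.array([np.cos(cy),np.sin(cy)]); ay=np.array([-ax[1],ax[0]])
for n in("side","scene"):
    s=np.load(n+"1.npz"); p=cloud(s).reshape(-1,3); d=p[:,:2]-np.array(TG["sign"][:2]); X=d@ax;Y=d@ay
    m=(abs(X)<.05)&(abs(Y)<.05)&(p[:,2]>.055)&(p[:,2]<.122); q=np.c_[X,Y][m]
    print(n,m.sum(),"rect",cv2.minAreaRect(q.astype(np.float32)),"slope",np.polyfit(q[:,1],q[:,0],1)[0])
a=np.load("side1.npz")["color"][90:230,230:430]; b=np.load("scene1.npz")["color"][220:360,330:480]
cv2.imwrite("pics/final.png",np.hstack([cv2.resize(a,(400,400)),cv2.resize(b,(400,400))]))
E
```

```text
side 402 x [-0.0562  0.067 ] y -0.0128 z [0.0644 0.0829 0.0921] slope z/x, y/x -0.004 -0.003
scene 651 x [-0.0582  0.0633] y 0.0053 z [0.0671 0.0882 0.0929] slope z/x, y/x 0.007 0.008
side 320 x [-0.0538  0.0621] y -0.0086 z [0.0617 0.0753 0.0826] slope z/x, y/x 0.002 -0.01
scene 472 x [-0.0563  0.0585] y 0.0047 z [0.0652 0.0788 0.084 ] slope z/x, y/x 0.001 0.013
side 231 x [-0.0535  0.0571] y -0.0055 z [0.0608 0.0679 0.0729] slope z/x, y/x -0.001 -0.008
scene 317 x [-0.0535  0.0539] y 0.0038 z [0.061  0.0694 0.0741] slope z/x, y/x 0.001 -0.0
[0.50243581 0.21622048 0.25119983]
side 81 rect ((0.0017945053987205029, -0.0022834278643131256), (0.08213378489017487, 0.011956294998526573), 88.21174621582031) slope 0.06825203421400601
scene 509 rect ((0.0002792836166918278, 0.0012738145887851715), (0.07973098009824753, 0.013319133780896664), 85.05284881591797) slope 0.04185953718663489
```

View pics/final.png

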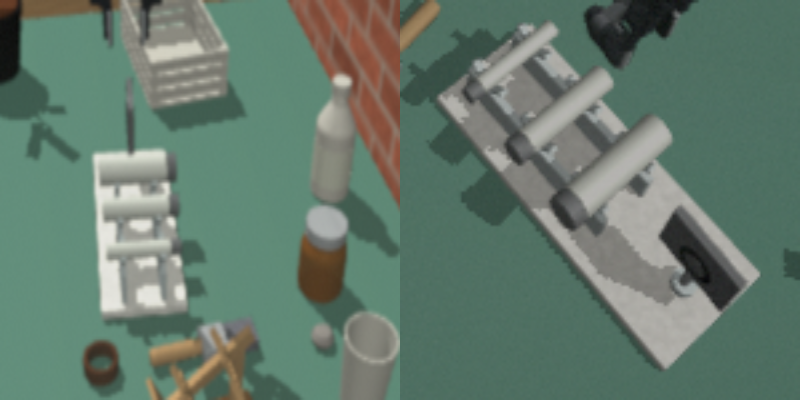

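The final picture shows the three tubes lying in their grooves, thick nearest the sign. The ring at right-panel (690,265) now faces the far side, and the plate is within about 4° of square.

```bash
python3 -c "
from bench import r
print(r.sense()['dq'].round(3)); print(r.sign_off())"
```

```text
[-0.    -0.003  0.001 -0.001 -0.001  0.001]
the job is handed in; nothing more can be done
None
```

All three tubes lie level and released in their own grooves, and the sign is turned half round to within about 4°. I handed the job in at about 40 s, and the hand-in returned no verdict.

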